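# Sift the tank's filter media

## Task

The flat steel sieve with the black handle holds mixed ceramic filter media: shake it over the white dish until all four small rings have dropped through into the dish while the three large balls stay in the sieve. Then tip the balls out over the sieve's sloping front into the grey filter basket, from close above so that they do not drop from a height, and lay the empty sieve flat back on its cork mat. Leave the other things on the shelf where they are.

Things in the scene. Friction and masses are not known exactly. Their poses are not given: they have to be found in the camera images.
- sieve_grip (a point): Where to grip (firmly): mid-height of the handle of the loose steel sieve scoop (220 mm long, 0.2 kg empty, 0.36 kg loaded). x points from handle to open front, y across, z up when flat. The handle is a level black bar along x, flat upright sides, 85 long, 20 wide, 24 high, reaching 40 mm behind and 45 mm ahead of this point to the rear wall. 45 mm above the sieve's underside.
- sieve_floor (a point): Middle of the sieve's flat floor, on its bars: 100 mm ahead of and 33 mm below sieve_grip, 12 mm above the underside; same axes. Side walls (outside y +-66 mm) and rear wall (x -55 mm) stand 50 mm above the underside; no front wall. Two 18 mm bars along x at y +-21 mm and a 9 mm ledge at each side wall leave three slots 24 mm wide at y -42, 0, 42 mm, running out at the front.
- sieve_tip (a point): Middle of the sieve's front edge, at bar-top height, on the sieve: 178 mm ahead of and 13 mm below sieve_grip; same axes. From 40 mm ahead of sieve_floor the bars slope up 28 degrees and end here as open tines, 20 mm above the flat floor. Balls roll out here only if the sieve is tipped front-down by clearly more than 28 degrees (45 does).
- ring1_center (a point): Centre of a small beige ceramic filter ring, 17 mm across and 13 mm high (a short tube), 10 g. Starts standing on a floor bar of the sieve; stays there when carried level and smoothly; brisk shaking along the sieve's y (20 to 30 mm strokes) or rocking, repeated as needed (friction varies), sends it into a slot, which it passes in any attitude. All four alike.
- ring2_center (a point): Centre of a small beige ceramic filter ring, 17 mm across and 13 mm high (a short tube), 10 g. Starts standing on a floor bar of the sieve; stays there when carried level and smoothly; brisk shaking along the sieve's y (20 to 30 mm strokes) or rocking, repeated as needed (friction varies), sends it into a slot, which it passes in any attitude. All four alike.
- ring3_center (a point): Centre of a small beige ceramic filter ring, 17 mm across and 13 mm high (a short tube), 10 g. Starts standing on a floor bar of the sieve; stays there when carried level and smoothly; brisk shaking along the sieve's y (20 to 30 mm strokes) or rocking, repeated as needed (friction varies), sends it into a slot, which it passes in any attitude. All four alike.
- ring4_center (a point): Centre of a small beige ceramic filter ring, 17 mm across and 13 mm high (a short tube), 10 g. Starts standing on a floor bar of the sieve; stays there when carried level and smoothly; brisk shaking along the sieve's y (20 to 30 mm strokes) or rocking, repeated as needed (friction varies), sends it into a slot, which it passes in any attitude. All four alike.
- ball1_center (a point): Centre of a large beige ceramic filter ball, 40 mm across, 40 g. It starts in the sieve, lying in one of the slots, too big to pass; it rolls along the slot. The three balls are alike. Its axes turn as it rolls.
- ball2_center (a point): Centre of a large beige ceramic filter ball, 40 mm across, 40 g. It starts in the sieve, lying in one of the slots, too big to pass; it rolls along the slot. The three balls are alike. Its axes turn as it rolls.
- ball3_center (a point): Centre of a large beige ceramic filter ball, 40 mm across, 40 g. It starts in the sieve, lying in one of the slots, too big to pass; it rolls along the slot. The three balls are alike. Its axes turn as it rolls.
- dish_in (a point): Centre of the inner floor of the white square ceramic dish: outside 190 x 190 mm and 40 mm high, wall and floor 6 mm thick, axes along its sides, z up; loose, 0.9 kg.
- basket_in (a point): Centre of the inner floor of the grey square plastic filter basket, open at the top: outside 170 x 170 mm and 55 mm high, wall and floor 5 mm thick, axes along its sides, z up; loose, 0.5 kg.
- mat_top (a point): Centre of the top face of the cork mat (160 mm along its x, 150 mm across, 6 mm thick, fixed to the shelf) on which the sieve lies at the start, with sieve_floor over this point, and must lie at the end.
- canister: Bystander: closed green plastic food canister, 68 mm across, 110 mm tall, standing; origin at the centre of its underside.
- feedring: Bystander: clear acrylic feeding ring lying flat, 90 mm across, 12 mm high; origin at the centre of its underside.
- tongs: Bystander: stainless feeding tongs lying flat, 150 mm long along its x, 25 mm wide, 8 mm high; origin at the centre of its underside.

How it is judged (in metres and radians):
On the way, in this order (a step that is already met when the one before it is completed fails the run):
1. all four rings lie in the dish while the three balls are still in the sieve (x of ring1_center in the frame of dish_in between -0.09 and 0.09 m and y of ring1_center in the frame of dish_in between -0.09 and 0.09 m and z of ring1_center in the frame of dish_in between -0.005 and 0.05 m and x of ring2_center in the frame of dish_in between -0.09 and 0.09 m and y of ring2_center in the frame of dish_in between -0.09 and 0.09 m and z of ring2_center in the frame of dish_in between -0.005 and 0.05 m and x of ring3_center in the frame of dish_in between -0.09 and 0.09 m and y of ring3_center in the frame of dish_in between -0.09 and 0.09 m and z of ring3_center in the frame of dish_in between -0.005 and 0.05 m and x of ring4_center in the frame of dish_in between -0.09 and 0.09 m and y of ring4_center in the frame of dish_in between -0.09 and 0.09 m and z of ring4_center in the frame of dish_in between -0.005 and 0.05 m and x of ball1_center in the frame of sieve_floor between -0.06 and 0.085 m and y of ball1_center in the frame of sieve_floor between -0.064 and 0.064 m and z of ball1_center in the frame of sieve_floor between 0 and 0.06 m and x of ball2_center in the frame of sieve_floor between -0.06 and 0.085 m and y of ball2_center in the frame of sieve_floor between -0.064 and 0.064 m and z of ball2_center in the frame of sieve_floor between 0 and 0.06 m and x of ball3_center in the frame of sieve_floor between -0.06 and 0.085 m and y of ball3_center in the frame of sieve_floor between -0.064 and 0.064 m and z of ball3_center in the frame of sieve_floor between 0 and 0.06 m), for 0.2 s.
2. all three balls lie in the basket, with the rings still in the dish (x of ring1_center in the frame of dish_in between -0.09 and 0.09 m and y of ring1_center in the frame of dish_in between -0.09 and 0.09 m and z of ring1_center in the frame of dish_in between -0.005 and 0.05 m and x of ring2_center in the frame of dish_in between -0.09 and 0.09 m and y of ring2_center in the frame of dish_in between -0.09 and 0.09 m and z of ring2_center in the frame of dish_in between -0.005 and 0.05 m and x of ring3_center in the frame of dish_in between -0.09 and 0.09 m and y of ring3_center in the frame of dish_in between -0.09 and 0.09 m and z of ring3_center in the frame of dish_in between -0.005 and 0.05 m and x of ring4_center in the frame of dish_in between -0.09 and 0.09 m and y of ring4_center in the frame of dish_in between -0.09 and 0.09 m and z of ring4_center in the frame of dish_in between -0.005 and 0.05 m and x of ball1_center in the frame of basket_in between -0.081 and 0.081 m and y of ball1_center in the frame of basket_in between -0.081 and 0.081 m and z of ball1_center in the frame of basket_in between -0.005 and 0.07 m and x of ball2_center in the frame of basket_in between -0.081 and 0.081 m and y of ball2_center in the frame of basket_in between -0.081 and 0.081 m and z of ball2_center in the frame of basket_in between -0.005 and 0.07 m and x of ball3_center in the frame of basket_in between -0.081 and 0.081 m and y of ball3_center in the frame of basket_in between -0.081 and 0.081 m and z of ball3_center in the frame of basket_in between -0.005 and 0.07 m), for 0.2 s.
At the end, for the whole second after the job is handed in: All four rings lie inside the dish and all three balls inside the basket (centres within their walls); the empty sieve lies flat (within 3.4 degrees) on the cork mat with the middle of its floor within 40 mm of the mat's middle, released and at rest (all of step 2 and horizontal distance between sieve_floor and mat_top below 0.04 m and angle between sieve_floor's own z axis and vertical below 0.06 rad and height (world z) of sieve_floor below 0.024 m); the robot touches nothing.
It fails at once if a bystander (canister, feeding ring, tongs) is moved by more than 30 mm (distance of any of canister, feedring, tongs from where it was at the start of the episode above 0.03 m).
It fails at once if a ball is dropped from a height or thrown (faster than 1.6 m/s, a fall of about 130 mm) (linear speed of any of ball1, ball2, ball3 above 1.6 m/s).
It also fails if it takes over 72 s, if anything falls off the work surface, if the arm or the gripper's body presses on something with over 40 N, if the wrist force passes 120 N, or if a joint passes its speed limit or range.

## Robot

A 7-joint arm with a two-finger parallel gripper is mounted at the origin on the work surface. World frame = base frame: x ahead of the robot, y to its left, z up, the work surface at z = 0. Lengths are in mm, angles in rad, forces in N, time in s.
With the tool pointing down it reaches from about 425 to 800 mm from the base axis. Payload 8.3 kg.
Tool frame: the origin (TCP) lies between the finger pads; the fingertips stand 22 mm ahead of it and the grasp point (between the pads) lies 3 mm ahead of it (finger_overhang is the distance from the TCP to the fingertips, in mm); z points along the fingers, y is the line along which they close (so a half turn about z gives the same grasp; the last joint's range is limited). The gripper opens to 85 mm and grips with 20 to 120 N. Pads are 22 mm wide; open, the fingers measure 114 mm over their backs; the gripper's body (76 mm by 85 mm) begins 54 mm behind the grasp point. The pads swing forward as they close: fully open they stand 13 mm farther back than shut.
Start: joints at [-0.063, 0.383, 0.016, 1.37, -0.006, 1.388, -0.046], TCP at [624.984, 0.046, 253.279] pointing down, gripper open.
Joint ranges: [-2.95, 2.95], [-0.25, 2.06], [-1.52, 1.56], [0.18, 2.33], [-1.44, 4.58], [0.02, 2.06], [-3.01, 3.01]. Speed limits (rad/s): [2.39, 2.39, 3.01, 3.01, 3.14, 3.14, 3.14].

## Interface

Orientations are given as a rotation vector (axis times angle).
In Python, from station import * gives the robot as it stands.
- The arm moves only by the tool apply_moves, never from a script. Its argument "rows" is one flat list of numbers, 6 for each row, row after row: the shift along the tool's x, y, z each as a share of 1000 mm, from -1 to 1, then the turn, a rotation vector about the tool's x, y, z each as a share of pi/4 rad, from -1 to 1. In form: [dx, dy, dz, wx, wy, wz, dx, dy, dz, wx, wy, wz, ...]. A call has 1 to 5 rows; each row is the pose to reach, as a shift and turn from the pose commanded when the call began, along the tool's axes at that moment; what a row does not reach only later rows make up. A row lasts 1/12 s, in which the tool goes at most 41.7 mm and 7.16 degrees, less where a joint would pass 70% of its speed; a pose out of reach is approached as far as the arm can. A call with a number of a shift or a turn outside -1 to 1 is refused whole. A call with a gripper value outside its range is refused whole. "jaw" is the opening, from -1 (shut) to 1 (fully open), so that 0 is half open, set as the call begins (left out, the last holds). The fingers move at their own pace and stop on an object; the grip force is fixed at half the most. Time passes only in rows, so rows that repeat a pose let the fingers close. It gives the time, the measured TCP pose, the force, the opening and the grip force at its end, in the units of the state.
- get_obs(): the state, without advancing time (a new reading comes with each control period).
- grab_frame(name): name is "scene" or "side" or "wrist"; returns a dict with "frame" (420x560x3 uint8, blue, green, red), "mtx" (3x3 intrinsics, pixels), "dist" ([k1, k2, p1, p2, k3] as OpenCV has them; the pictures are not rectified), "cam_to_world" (4x4, takes a point from camera to world coordinates); the wrist camera has in their place "T_tool_cam" (4x4, takes a point from camera to tool coordinates, whose origin is the TCP and whose axes are the flange's). Camera axes: x right, y up, looking along -z (the intrinsics and any distortion apply to the point x, -y, -z); pixel columns grow to the right and rows downward; lengths in mm; the calibration is good to about 2 mm. A picture is of the moment at which its call begins: read the wrist's pose just before it. There is no depth.
- job_done(): hands the job in; it is judged then, once.
The state is a dict: "time_s": time; "q": joint angles; "qd": joint speeds; "effort": joint torques, N m; "position": TCP position; "tcp_rot": TCP orientation; "contact_force": force on the tool from outside, world axes, zero at the start; "torque": the same for the moment, N m; "opening": finger opening in mm; "grasp_force": force on a finger pad.
Only numpy, scipy, OpenCV 4.12 (cv2) and the standard library are available. Lean on these libraries where they do the work, as an engineer would, in place of code of your own. Each camera call takes 0.05 s, during which the arm holds its last target. There are 200 camera calls.

## Working session

There is one attempt and no reset: what is moved stays moved. The work goes in short steps, Python scripts to look and compute and a tool call to move; the robot and the scene stay as the last step left them, time stands still between calls to the robot, and variables do not carry over. Pictures are saved under pics/ and viewed, at most 10 in all, crops included, and the job is handed in when it is done.

Besides the shell and the picture viewer there is one more tool, called after "Request:" as name(argument=value, ...) on one line, values as JSON. apply_moves: Moves the arm, as the interface text tells. Shift numbers are shares of 1000 mm and turn numbers shares of pi/4 rad, none past 1 either way. Its arguments: {"type":"object","properties":{"rows":{"type":"array"},"jaw":{"type":"number"}},"required":["rows"]}

```bash
mkdir -p pics; ls; python3 - <<'E'
from station import *
import cv2
o=get_obs();print({k:o[k] for k in('time_s','position','tcp_rot','opening')})
for n in('scene','side'):
    f=grab_frame(n);cv2.imwrite(f'pics/{n}0.png',cv2.resize(f['frame'],(800,600)))
E
```

```text
pics
{'time_s': 0.0, 'position': array([6.24536116e+02, 3.41983880e-02, 2.52292654e+02]), 'tcp_rot': array([-2.22044577e+00, -2.22053156e+00,  2.20430392e-03]), 'opening': 85.50910514211328}
```

View pics/scene0.png

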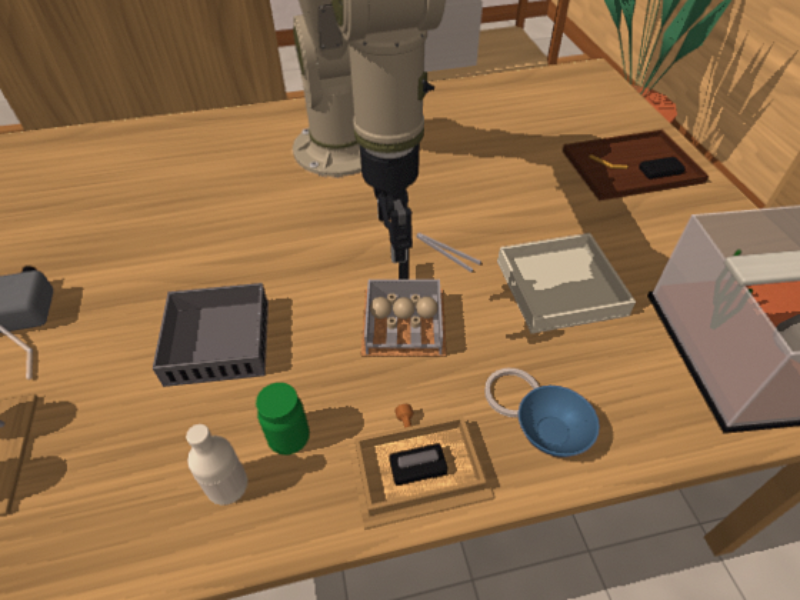

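View pics/side0.png

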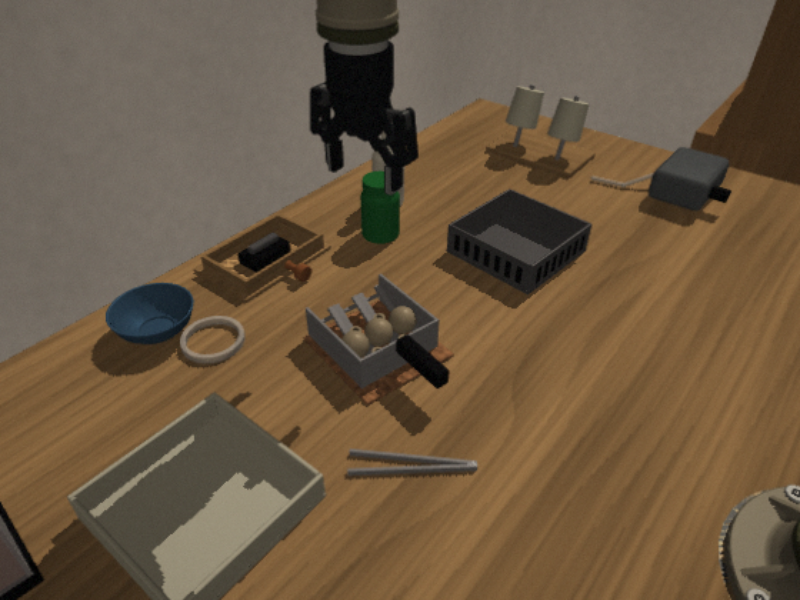

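```bash
cat > h.py <<'E'
from station import *
import numpy as np, cv2
from scipy.spatial.transform import Rotation as R
def ray(f,u,v,T=None):
    p=cv2.undistortPoints(np.array([[[u,v]]],float),f['mtx'],np.array(f['dist'],float))[0,0]
    T=np.array(f['cam_to_world']) if T is None else T
    return T[:3,3],T[:3,:3]@np.array([p[0],-p[1],-1])
def plane(f,u,v,z,T=None):
    o,d=ray(f,u,v,T); return (o+d*(z-o[2])/d[2])[:2]
def panel(img,x,y,w,h,s):
    c=cv2.resize(img[y:y+h,x:x+w],None,fx=s,fy=s,interpolation=cv2.INTER_CUBIC)
    for k in range(0,w,10): cv2.line(c,(k*s,0),(k*s,6 if (x+k)%50 else 14),(0,0,255),1)
    for k in range(0,h,10): cv2.line(c,(0,k*s),(6 if (y+k)%50 else 14,k*s),(0,0,255),1)
    return c
E
python3 - <<'E'
from h import *
import pickle
S=grab_frame('scene');D=grab_frame('side');pickle.dump((S,D),open('f.pkl','wb'))
a=np.hstack([panel(S['frame'],100,190,100,100,4),panel(S['frame'],350,150,100,100,4)])
b=np.hstack([panel(S['frame'],240,180,100,50,4),panel(D['frame'],210,190,100,50,4)])
b2=np.hstack([panel(S['frame'],240,180,80,75,4),panel(D['frame'],210,185,120,75,4)[:, :480]])
cv2.imwrite('pics/m1.png',a);cv2.imwrite('pics/m2.png',b2)
E
```

```text
(no output)
```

View pics/m1.png

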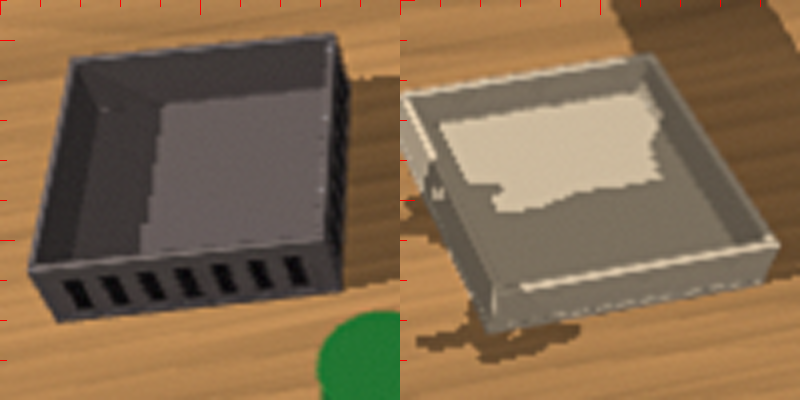

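View pics/m2.png

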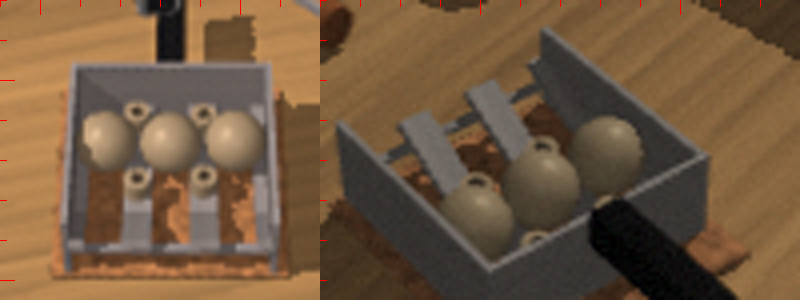

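```bash
python3 - <<'E'
from h import *
import pickle
S,D=pickle.load(open('f.pkl','rb'))
def sh(n,f,pts,ox,oy,sx,z):
    P=np.array([plane(f,ox+(a-sx)/4,oy+b/4,z) for a,b in pts]);print(n,P.round(0).tolist(),'c',P.mean(0).round(1))
    for i in range(len(P)):
        d=P[(i+1)%len(P)]-P[i];print('  ',np.hypot(*d).round(0),np.degrees(np.arctan2(d[1],d[0])).round(1))
sh('basket',S,[(72,58),(334,37),(328,240),(33,270)],100,190,0,55)
sh('dish',S,[(406,93),(652,56),(778,243),(492,290)],350,150,400,40)
sh('sieve',S,[(72,64),(271,64),(278,248),(65,248)],240,180,0,56)
sh('sieveside',D,[(490,268),(707,157),(543,32),(340,126)],210,185,320,56)
sh('mat',S,[(50,277),(289,277)],240,180,0,6)
o=get_obs();print(R.from_rotvec(o['tcp_rot']).as_matrix().round(3))
# canister etc. (800x600 view coords)
sh('can',S,[(282*4*.7,394*4*.7)],0,0,0,110)
sh('ringtongs',S,[(511*2.8,390*2.8),(418*2.8,236*2.8),(480*2.8,264*2.8),(474*2.8,270*2.8)],0,0,0,6)
E
```

```text
basket [[460.0, -383.0], [481.0, -217.0], [646.0, -231.0], [627.0, -398.0]] c [ 553.6 -307.4]
   168.0 82.7
   165.0 -5.0
   168.0 -96.4
   168.0 174.9
dish [[478.0, 251.0], [483.0, 434.0], [667.0, 431.0], [661.0, 241.0]] c [572.1 339.1]
   183.0 88.2
   183.0 -0.7
   191.0 -91.7
   184.0 176.9
sieve [[517.0, -25.0], [548.0, 102.0], [694.0, 65.0], [664.0, -58.0]] c [605.8  21.3]
   131.0 76.3
   150.0 -14.2
   126.0 -103.5
   151.0 167.4
sieveside [[547.0, 101.0], [514.0, -23.0], [641.0, -50.0], [670.0, 72.0]] c [593.2  25.1]
   128.0 -104.7
   130.0 -12.3
   126.0 76.5
   127.0 167.0
mat [[647.0, -67.0], [682.0, 78.0]] c [664.2   5.8]
   149.0 76.5
   149.0 -103.5
[[-0.     1.    -0.001]
 [ 1.     0.     0.   ]
 [ 0.    -0.001 -1.   ]]
can [[762.0, -196.0]] c [ 761.7 -196.3]
   0.0 0.0
ringtongs [[773.0, 163.0], [368.0, 108.0], [479.0, 208.0], [492.0, 191.0]] c [528.1 167.5]
   408.0 -172.2
   149.0 42.0
   21.0 -51.9
   281.0 -5.7
```

Request:
apply_moves(rows=[0.05,-0.137,0.1,0,0,-0.15,0.05,-0.137,0.1,0,0,-0.3,0.05,-0.137,0.1,0,0,-0.45,0.05,-0.137,0.1,0,0,-0.6,0.05,-0.137,0.1,0,0,-0.75], jaw=1)

```text
time_s: 0.62
position: [480.0, 51.6, 148.2]
tcp_rot: [-1.464, -2.769, 0.009]
contact_force: [0.3, 0.3, 0.2]
opening: 85.6
grasp_force: 0.0
```

Request:
apply_moves(rows=[0,0,0,0,0,-0.15,0,0,0,0,0,-0.3,0,0,0,0,0,-0.45,0,0,0,0,0,-0.6,0,0,0,0,0,-0.75])

```text
time_s: 1.03
position: [487.8, 50.0, 153.2]
tcp_rot: [-0.604, -3.083, 0.0]
contact_force: [-0.4, -0.1, 0.4]
opening: 85.6
grasp_force: 0.0
```

Request:
apply_moves(rows=[0,0,0,0,0,-0.1,0,0,0,0,0,-0.195,0,0,0,0,0,-0.195])

```text
time_s: 1.28
position: [487.9, 50.0, 153.2]
tcp_rot: [-0.37, -3.119, 0.0]
contact_force: [-0.1, 0.3, -0.6]
opening: 85.5
grasp_force: 0.0
```

```bash
python3 - <<'E'
from h import *
o=get_obs();print(o['time_s'],o['position'],o['q'].round(3));M=R.from_rotvec(o['tcp_rot']).as_matrix();print(M.round(3))
f=grab_frame('wrist');cv2.imwrite('pics/w1.png',f['frame'])
T=np.eye(4);T[:3,:3]=M;T[:3,3]=o['position'];C=T@np.array(f['T_tool_cam'])
# predicted pixels of grip points at z=51+12
x=np.array([.9715,-.2368]);g=np.array([487.8,49.7])
def proj(p):
    c=np.linalg.inv(C)@np.append(p,1);q=cv2.projectPoints(np.array([[c[0],-c[1],-c[2]]]),np.zeros(3),np.zeros(3),f['mtx'],np.array(f['dist'],float))[0].ravel();return q.round(0)
for a in(-40,0,45):print(a,[proj([*(g+a*x+b*np.array([.2368,.9715])),63]) for b in(-10,10)])
E
```

```text
1.2833 [487.85491581  49.96540978 153.19210442] [-0.004  0.181 -0.181  1.863  0.036  1.101  1.136]
[[-0.972  0.234 -0.   ]
 [ 0.234  0.972  0.   ]
 [ 0.    -0.    -1.   ]]
-40 [array([265., 156.]), array([299., 157.])]
0 [array([265., 222.]), array([298., 222.])]
45 [array([266., 288.]), array([297., 288.])]
```

View pics/w1.png

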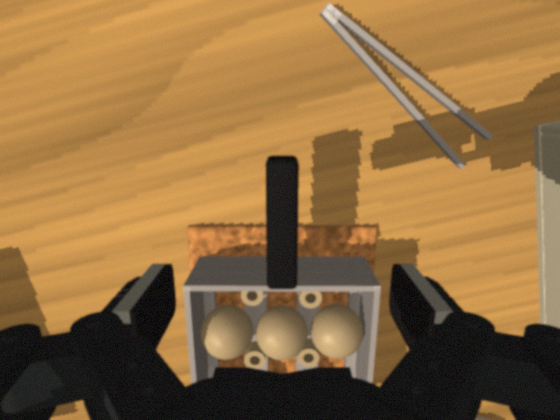

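Request:
apply_moves(rows=[0,0,0.03,0,0,0,0,0,0.06,0,0,0,0,0,0.085,0,0,0,0,0,0.099,0,0,0,0,0,0.099,0,0,0])

```text
time_s: 1.75
position: [485.5, 49.7, 51.1]
tcp_rot: [-0.379, -3.113, 0.002]
contact_force: [-0.3, -0.2, 0.2]
opening: 85.6
grasp_force: 0.0
```

Request:
apply_moves(rows=[0,0,0,0,0,0,0,0,0,0,0,0,0,0,0,0,0,0,0,0,0,0,0,0,0,0,0,0,0,0], jaw=-1)

```text
time_s: 2.17
position: [488.6, 50.1, 55.3]
tcp_rot: [0.376, 3.117, 0.001]
contact_force: [0.4, -0.3, 0.3]
opening: 25.7
grasp_force: 0.0
```

Request:
apply_moves(rows=[0,0,0,0,0,0,0,0,0,0,0,0,0,0,0,0,0,0,0,0,0,0,0,0,0,0,0,0,0,0])

```text
time_s: 2.58
position: [488.5, 50.1, 55.2]
tcp_rot: [0.376, 3.118, 0.001]
contact_force: [-2.5, -0.2, 6.4]
opening: 19.2
grasp_force: 59.0
```

```bash
python3 - <<'E'
from h import *
o=get_obs();print(o['time_s'],o['position'],o['q'].round(3),o['opening'],o['grasp_force'])
E
```

```text
2.5833 [488.51146977  50.0715387   55.21654131] [-0.015  0.307 -0.175  1.957  0.068  0.882  1.106] 19.20801119889645 59.00600552558899
```

Request:
apply_moves(rows=[0,0,-0.004,0,0,0,0,0,-0.012,0,0,0,0,0,-0.024,0,0,0,0,0,-0.037,0,0,0,0,0,-0.048,0,0,0])

```text
time_s: 3.0
position: [487.6, 50.1, 103.1]
tcp_rot: [-0.375, -3.118, 0.0]
contact_force: [0.9, 0.2, -4.0]
opening: 19.2
grasp_force: 58.7
```

Request:
apply_moves(rows=[0,0,-0.008,0,0,-0.03,0,0,-0.013,0,0,-0.1,0,0,-0.016,0,0,-0.19,0,0,-0.016,0,0,-0.26,0,0,-0.016,0,0,-0.3])

```text
time_s: 3.42
position: [487.9, 50.0, 118.7]
tcp_rot: [-0.001, 3.142, 0.0]
contact_force: [0.3, 0.2, -3.5]
opening: 19.2
grasp_force: 58.7
```

```bash
python3 - <<'E'
from h import *
o=get_obs();print(o['time_s'],o['position'],o['q'].round(3),o['opening'],o['grasp_force']);print(R.from_rotvec(o['tcp_rot']).as_matrix().round(3))
f=grab_frame('scene');g=grab_frame('side')
cv2.imwrite('pics/l.png',np.hstack([panel(f['frame'],230,150,100,100,4),panel(g['frame'],210,120,100,100,4)]))
E
```

```text
3.4167 [487.8957229   50.02492198 118.74787193] [ 0.019  0.222 -0.209  1.9    0.054  1.025  1.358] 19.230517592485754 58.68338406085968
[[-1.    -0.001  0.   ]
 [-0.001  1.     0.   ]
 [-0.     0.    -1.   ]]
```

View pics/l.png

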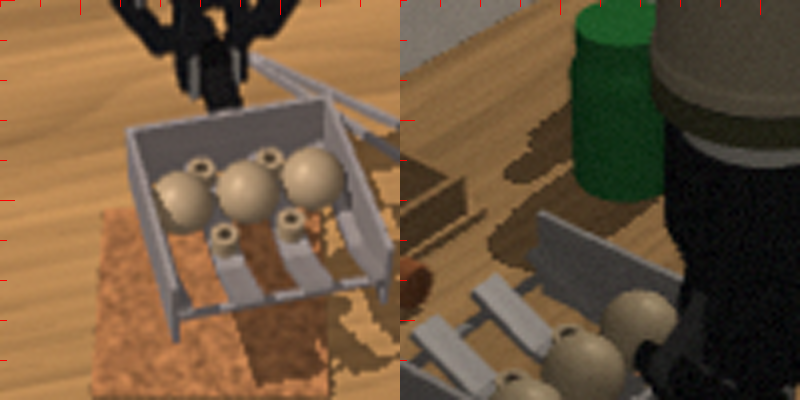

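Request:
apply_moves(rows=[0,0.004,0,0,0,0,0.001,0.012,0,0,0,0,0.002,0.024,0,0,0,0,0.003,0.04,0,0,0,0,0.005,0.059,0,0,0,0])

```text
time_s: 3.93
position: [483.1, 109.6, 118.3]
tcp_rot: [-0.009, -3.141, 0.0]
contact_force: [0.4, 0.7, -4.4]
opening: 19.1
grasp_force: 58.7
```

Request:
apply_moves(rows=[0.002,0.021,0,0,0,0,0.003,0.043,0,0,0,0,0.005,0.065,0,0,0,0,0.007,0.087,0,0,0,0,0.009,0.109,0,0,0,0])

```text
time_s: 4.35
position: [473.9, 220.1, 118.3]
tcp_rot: [-0.006, -3.141, -0.0]
contact_force: [0.2, 0.0, -3.2]
opening: 19.3
grasp_force: 58.7
```

Request:
apply_moves(rows=[0.002,0.022,0,0,0,0,0.004,0.044,0,0,0,0,0.005,0.064,0,0,0,0,0.006,0.081,0,0,0,0,0.007,0.095,0,0,0,0])

```text
time_s: 4.77
position: [466.9, 315.7, 118.2]
tcp_rot: [-0.004, -3.141, -0.001]
contact_force: [-0.3, -0.6, -3.9]
opening: 19.2
grasp_force: 58.7
```

Request:
apply_moves(rows=[0.001,0.01,0.003,0,0,0,0.002,0.017,0.007,0,0,0,0.002,0.022,0.011,0,0,0,0.002,0.025,0.014,0,0,0,0.002,0.026,0.015,0,0,0])

```text
time_s: 5.18
position: [465.9, 338.6, 102.3]
tcp_rot: [-0.007, -3.14, 0.002]
contact_force: [-0.0, -0.1, -3.9]
opening: 19.2
grasp_force: 58.7
```

```bash
python3 - <<'E'
from h import *
o=get_obs();print(o['time_s'],o['position'],o['q'].round(3),o['opening'],o['grasp_force']);print(R.from_rotvec(o['tcp_rot']).as_matrix().round(3))
f=grab_frame('scene');g=grab_frame('side')
cv2.imwrite('pics/d.png',np.hstack([panel(f['frame'],350,130,100,110,4),panel(g['frame'],50,230,100,110,4)]))
E
```

```text
5.1833 [465.87684206 338.61841832 102.25619037] [-0.413  0.424 -0.344  1.686  0.159  1.061  0.76 ] 19.23534528584683 58.72978627681732
[[-1.     0.004 -0.001]
 [ 0.004  1.    -0.001]
 [ 0.001 -0.001 -1.   ]]
```

View pics/d.png

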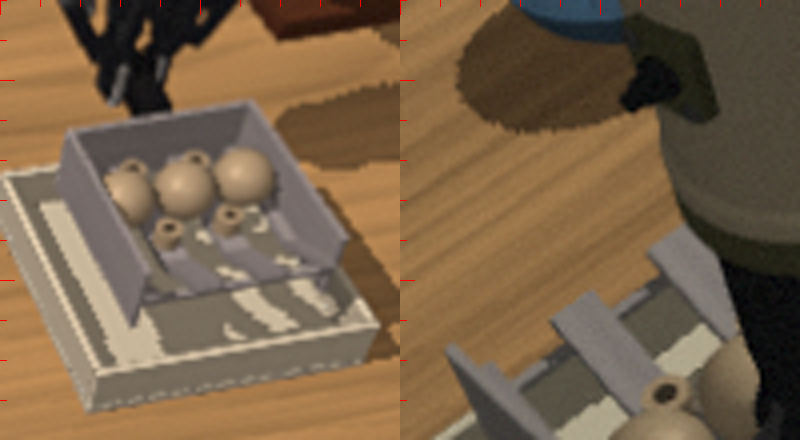

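```bash
python3 - <<'E'
from h import *
f=grab_frame('scene')
P=lambda a,b,z:plane(f,350+a/4,130+b/4,z).round(0)
print('sieve low corners',P(135,325,54),P(345,270,54),'dish rim',P(3,175,40),P(95,375,40),P(378,325,40),'top rear',P(72,133,104),P(250,102,104))
E
```

```text
sieve low corners [643. 274.] [630. 423.] dish rim [479. 248.] [665. 241.] [668. 431.] top rear [514. 274.] [514. 400.]
```

Request:
apply_moves(rows=[0,0.014,0,0,0,0,0,-0.014,0,0,0,0,0,0.014,0,0,0,0,0,-0.014,0,0,0,0,0,0,0,0,0,0])

```text
time_s: 5.75
position: [467.2, 333.0, 102.2]
tcp_rot: [-0.014, -3.14, 0.009]
contact_force: [1.6, -2.1, -3.9]
opening: 19.2
grasp_force: 60.2
```

Request:
apply_moves(rows=[0,0.014,0,0,0,0,0,-0.014,0,0,0,0,0,0.014,0,0,0,0,0,-0.014,0,0,0,0,0,0,0,0,0,0])

```text
time_s: 6.17
position: [466.9, 334.3, 102.3]
tcp_rot: [-0.012, -3.14, 0.007]
contact_force: [2.3, -2.9, -4.1]
opening: 18.9
grasp_force: 60.9
```

Request:
apply_moves(rows=[0,0.014,0,0,0,0,0,-0.014,0,0,0,0,0,0.014,0,0,0,0,0,-0.014,0,0,0,0,0,0,0,0,0,0])

```text
time_s: 6.58
position: [466.7, 335.2, 102.4]
tcp_rot: [-0.011, -3.14, 0.006]
contact_force: [1.9, -2.5, -3.4]
opening: 19.1
grasp_force: 61.1
```

```bash
python3 - <<'E'
from h import *
o=get_obs();print(o['time_s'],o['position'],o['q'].round(3))
f=grab_frame('scene');g=grab_frame('wrist')
cv2.imwrite('pics/d2.png',np.hstack([panel(f['frame'],350,130,100,110,4),cv2.resize(g['frame'],(400,440))]))
E
```

```text
6.5833 [466.69783625 335.2348827  102.35079055] [-0.406  0.423 -0.346  1.688  0.163  1.063  0.759]
```

View pics/d2.png

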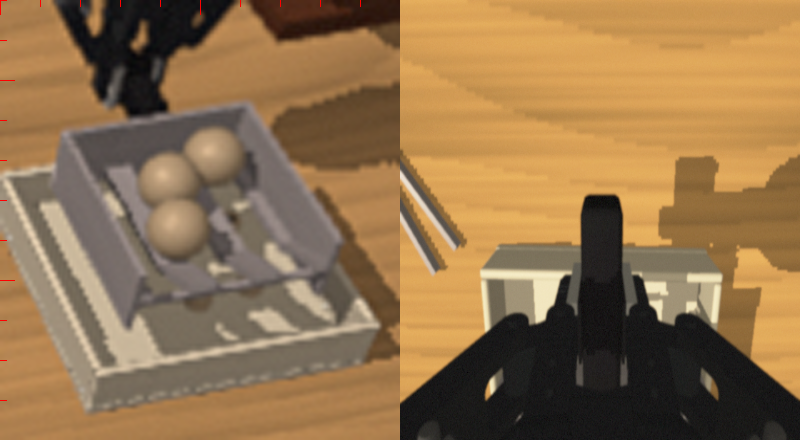

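Request:
apply_moves(rows=[0,0.012,0,0,0,0,0,-0.012,0,0,0,0,0,0.012,0,0,0,0,0,-0.012,0,0,0,0,0,0.012,0,0,0,0])

```text
time_s: 7.1
position: [467.3, 344.8, 102.0]
tcp_rot: [-0.015, -3.14, 0.01]
contact_force: [2.9, -3.2, -3.6]
opening: 19.2
grasp_force: 61.2
```

Request:
apply_moves(rows=[0,-0.024,0,0,0,0,0,0,0,0,0,0,0,-0.024,0,0,0,0,0,0,0,0,0,0,0,-0.012,0,0,0,0])

```text
time_s: 7.52
position: [464.4, 345.7, 103.8]
tcp_rot: [0.003, -3.141, -0.008]
contact_force: [-1.7, 3.3, -3.2]
opening: 19.0
grasp_force: 61.1
```

Request:
apply_moves(rows=[0,0,-0.006,0,0.04,0,0,0,-0.012,0,0.08,0,0,0,-0.012,0,0.12,0,0,0,-0.012,0,0.17,0,0,0,-0.012,0,0.17,0])

```text
time_s: 7.93
position: [467.1, 340.1, 115.4]
tcp_rot: [-0.007, -3.007, -0.002]
contact_force: [0.4, -0.9, -3.0]
opening: 19.1
grasp_force: 61.1
```

Request:
apply_moves(rows=[0,0,0,0,0,0,0,0,0,0,0,0,0,0,0,0,0,0,0,0,0,0,0,0,0,0,0,0,0,0])

```text
time_s: 8.35
position: [465.8, 339.4, 115.5]
tcp_rot: [-0.005, -3.009, -0.001]
contact_force: [0.1, 0.0, -3.5]
opening: 18.9
grasp_force: 61.2
```

```bash
python3 - <<'E'
from h import *
o=get_obs();print(o['time_s'],o['position'],o['q'].round(3))
f=grab_frame('scene');g=grab_frame('side')
cv2.imwrite('pics/d3.png',np.hstack([panel(f['frame'],350,130,100,110,5)[:550],panel(g['frame'],50,240,60,110,5)]))
E
```

```text
8.35 [465.79485321 339.41237509 115.49414504] [-0.367  0.487 -0.365  1.572  0.087  1.213  0.832]
```

View pics/d3.png

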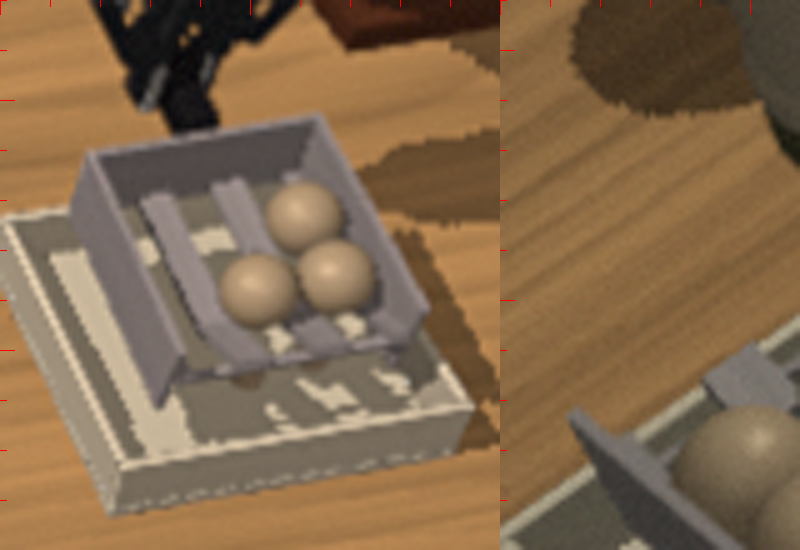

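Request:
apply_moves(rows=[0.001,-0.008,-0.008,0,0,0,0.002,-0.024,-0.016,0,0,0,0.003,-0.046,-0.024,0,0,0,0.004,-0.074,-0.03,0,0,0,0.004,-0.106,-0.03,0,0,0])

```text
time_s: 8.87
position: [466.0, 233.2, 147.7]
tcp_rot: [-0.003, -3.011, -0.003]
contact_force: [1.6, 0.1, -2.3]
opening: 19.0
grasp_force: 61.2
```

Request:
apply_moves(rows=[0,-0.036,0,0,0,0,0,-0.072,0,0,0,0,0,-0.108,0,0,0,0,0,-0.144,0,0,0,0,0,-0.18,0,0,0,0])

```text
time_s: 9.28
position: [464.7, 50.9, 146.5]
tcp_rot: [-0.006, -3.009, -0.0]
contact_force: [0.8, -0.1, -2.4]
opening: 19.0
grasp_force: 61.1
```

Request:
apply_moves(rows=[0,-0.036,0,0,0,0,0,-0.072,0,0,0,0,0,-0.108,0,0,0,0,0,-0.144,0,0,0,0,0,-0.18,0,0,0,0])

```text
time_s: 9.7
position: [463.8, -129.1, 146.5]
tcp_rot: [-0.006, -3.009, 0.0]
contact_force: [0.7, -0.3, -3.5]
opening: 18.6
grasp_force: 61.1
```

Request:
apply_moves(rows=[0,-0.034,0,0,0,0,0,-0.064,0,0,0,0,0,-0.09,0,0,0,0,0,-0.112,0,0,0,0,0,-0.128,0,0,0,0])

```text
time_s: 10.12
position: [462.8, -258.1, 146.4]
tcp_rot: [-0.01, -3.008, 0.001]
contact_force: [0.1, 0.5, -4.0]
opening: 19.1
grasp_force: 61.1
```

Request:
apply_moves(rows=[0.004,-0.008,0.001,-0.008,0,0.06,0.012,-0.014,0.002,-0.018,0,0.14,0.02,-0.018,0.003,-0.03,0,0.22,0.028,-0.02,0.004,-0.038,0,0.29,0.032,-0.02,0.004,-0.044,0,0.33])

```text
time_s: 10.53
position: [430.0, -275.1, 146.2]
tcp_rot: [-0.408, -2.981, -0.027]
contact_force: [-1.1, -0.2, -3.5]
opening: 19.0
grasp_force: 61.1
```

```bash
python3 - <<'E'
from h import *
o=get_obs();print(o['time_s'],o['position'],o['q'].round(3),o['opening'],o['contact_force']);print(R.from_rotvec(o['tcp_rot']).as_matrix().round(3))
f=grab_frame('scene')
cv2.imwrite('pics/e.png',np.hstack([panel(f['frame'],90,150,100,140,4),panel(f['frame'],350,150,100,140,4)]))
E
```

```text
10.5333 [ 430.01548638 -275.11693244  146.16756728] [0.467 0.311 0.025 1.721 0.023 1.241 1.781] 19.022401644952954 [-1.10253339 -0.19778488 -3.52617087]
[[-0.955  0.268 -0.129]
 [ 0.266  0.963  0.036]
 [ 0.134 -0.    -0.991]]
```

View pics/e.png

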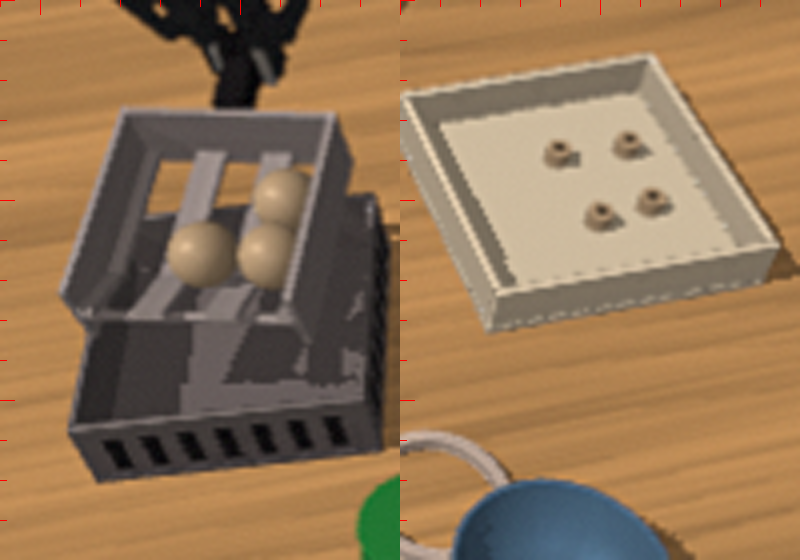

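Request:
apply_moves(rows=[0.001,0,-0.005,0,0.06,0,0.002,0,-0.01,0,0.13,0,0.002,0,-0.015,0,0.2,0,0.003,0,-0.02,0,0.28,0,0.003,0,-0.025,0,0.34,0])

```text
time_s: 11.0
position: [432.5, -273.9, 171.6]
tcp_rot: [-0.361, -2.718, -0.074]
contact_force: [-0.6, -0.3, -2.9]
opening: 19.1
grasp_force: 61.2
```

Request:
apply_moves(rows=[0,0,0,0,0,0,0,0,0,0,0,0,0,0,0,0,0,0,0,0,0,0,0,0,0,0,0,0,0,0])

```text
time_s: 11.42
position: [431.5, -274.8, 171.3]
tcp_rot: [-0.364, -2.72, -0.073]
contact_force: [-0.0, 0.0, -2.4]
opening: 19.2
grasp_force: 61.2
```

```bash
cat > t.py <<'E'
from h import *
o=get_obs();M=R.from_rotvec(o['tcp_rot']).as_matrix();p=o['position']+3*M[:,2]
X=-M[:,0];Z=-M[:,2]
print(o['time_s'],o['position'].round(1),o['q'].round(3),'tilt',np.degrees(-np.arcsin(X[2])).round(1),'tip',(p+178*X-13*Z).round(0),'lowcorner',(p+178*X-45*Z).round(0));print(M.round(3))
E
python3 t.py
```

```text
11.4167 [ 431.5 -274.8  171.3] [0.43  0.479 0.037 1.48  0.061 1.575 1.759] tilt 22.9 tip [ 584. -316.   87.] lowcorner [ 572. -313.   58.]
[[-0.889  0.263 -0.375]
 [ 0.242  0.965  0.102]
 [ 0.389 -0.    -0.921]]
```

Request:
apply_moves(rows=[0.005,0,-0.006,0,0.07,0,0.01,0,-0.012,0,0.13,0,0.015,0,-0.017,0,0.19,0,0.018,0,-0.02,0,0.25,0,0.02,0,-0.022,0,0.29,0])

```text
time_s: 11.83
position: [422.4, -272.2, 199.5]
tcp_rot: [-0.333, -2.493, -0.108]
contact_force: [0.2, 0.1, -4.5]
opening: 19.3
grasp_force: 61.2
```

Request:
apply_moves(rows=[0,0,0,0,0,0,0,0,0,0,0,0,0,0,0,0,0,0,0,0,0,0,0,0,0,0,0,0,0,0])

```text
time_s: 12.25
position: [422.2, -272.3, 199.4]
tcp_rot: [-0.334, -2.496, -0.108]
contact_force: [-0.1, 0.4, -3.3]
opening: 19.0
grasp_force: 61.2
```

```bash
python3 t.py; python3 - <<'E'
from h import *
f=grab_frame('scene');c=f['frame'][150:290,90:190]
h=cv2.cvtColor(c,cv2.COLOR_BGR2HSV)
cv2.imwrite('pics/p1raw.png',c)
g=cv2.medianBlur(cv2.cvtColor(c,cv2.COLOR_BGR2GRAY),3)
C=cv2.HoughCircles(g,cv2.HOUGH_GRADIENT,1,10,param1=80,param2=11,minRadius=6,maxRadius=11)
for a in (C[0][:10] if C is not None else []):print(a.round(0),c[int(a[1]),int(a[0])],h[int(a[1]),int(a[0])])
E
```

```text
12.25 [ 422.2 -272.3  199.4] [0.408 0.603 0.05  1.312 0.088 1.844 1.76 ] tilt 35.9 tip [ 552. -308.   82.] lowcorner [ 534. -303.   56.]
[[-0.781  0.263 -0.566]
 [ 0.213  0.965  0.154]
 [ 0.587 -0.    -0.81 ]]
[52. 62. 10.] [108 139 166] [ 16  89 166]
[68. 56.  7.] [148 187 221] [ 16  84 221]
[66. 40.  9.] [144 157 177] [ 12  48 177]
```

Request:
apply_moves(rows=[0.007,0,-0.001,0,0.04,0,0.014,0,-0.002,0,0.08,0,0.018,0,-0.003,0,0.11,0,0.021,0,-0.003,0,0.14,0,0.021,0,-0.003,0,0.15,0])

```text
time_s: 12.72
position: [407.6, -268.2, 213.9]
tcp_rot: [-0.317, -2.377, -0.124]
contact_force: [-0.6, 0.9, -2.2]
opening: 19.3
grasp_force: 61.4
```

Request:
apply_moves(rows=[0,0,0,0,0,0,0,0,0,0,0,0,0,0,0,0,0,0,0,0,0,0,0,0,0,0,0,0,0,0])

```text
time_s: 13.13
position: [407.7, -268.3, 213.9]
tcp_rot: [-0.318, -2.378, -0.124]
contact_force: [0.6, 0.2, -3.1]
opening: 19.2
grasp_force: 61.4
```

```bash
python3 t.py; cat > c.py <<'E'
from h import *
F=[]
f=grab_frame('scene');c=f['frame'][150:290,90:190]
h=cv2.cvtColor(c,cv2.COLOR_BGR2HSV)
m=cv2.inRange(h,(10,55,95),(20,125,255))
for y in range(40,140,3): print(''.join('#' if m[y,x] else '.' for x in range(10,100,2)))
for i in range(4): F.append(get_obs()['contact_force'][2].round(2));grab_frame('side')
print(F)
E
python3 c.py
```

```text
13.1333 [ 407.7 -268.3  213.9] [0.4   0.644 0.058 1.27  0.105 1.961 1.768] tilt 42.7 tip [ 523. -300.   81.] lowcorner [ 502. -294.   58.]
[[-0.709  0.262 -0.655]
 [ 0.193  0.965  0.178]
 [ 0.678 -0.    -0.735]]
....................#.......#...#............
.........#..................#...#......#.....
.........#...................................
.........#.....#...#...#.........###.........
.........#.......##..........................
.............................................
........#....................................
........#........................####........
................................#######......
.......#........................#######......
.......#........................######.......
..................................##.........
.............................................
......#......................................
.............................................
.............................................
.....#.......................................
.............................................
.............................#####...........
....#..............######...######...........
..................#######..######............
.............................................
.............................................
.............................................
.............................................
................................##...........
.................##..........................
.............................................
.............................................
.............................................
.............................................
.............................................
.............................................
.............................................
[np.float64(-2.81), np.float64(-2.12), np.float64(-2.02), np.float64(-1.81)]
```

Request:
apply_moves(rows=[0,0,0,0,0,0,0,0,0,0,0,0,0,0,0,0,0,0,0,0,0,0,0,0,0,0,0,0,0,0])

```text
time_s: 13.8
position: [407.7, -268.2, 213.8]
tcp_rot: [-0.317, -2.378, -0.124]
contact_force: [0.1, -0.0, -1.7]
opening: 18.7
grasp_force: 61.4
```

```bash
python3 c.py
```

```text
....................#.......#...#............
............................#...#............
.............................................
.........#.....#...#...#.........###.........
.........#.......##..........................
.............................................
........#....................................
........#.......................#######......
.................................######......
.................................#####.......
.......#...........................#.........
.............................................
.............................................
......#......................................
.............................................
.............................................
.....#.......................................
.............................................
.............................#####...........
....#..............######...#######..........
..................#######..######............
.............................................
.............................................
.............................................
.............................................
................................##...........
.................##..........................
.............................................
.............................................
.............................................
.............................................
.............................................
.............................................
.............................................
[np.float64(-2.37), np.float64(-1.65), np.float64(-1.87), np.float64(-2.36)]
```

```bash
python3 - <<'E'
from h import *
f=grab_frame('scene');B=np.array([554,-307])
c,s=np.cos(-.1),np.sin(-.1)
for u,v in((74,64),(52,98),(70,97)):
    d=plane(f,90+u,150+v,25)-B;print((d@np.array([[c,-s],[s,c]])).round(0))
E
```

```text
[-64.  26.]
[ 41. -20.]
[44. 24.]
```

```bash
python3 - <<'E'
from h import *
o=get_obs();M=R.from_rotvec(o['tcp_rot']).as_matrix();p=o['position']+3*M[:,2]
X=-M[:,0];Z=-M[:,2];Y=M[:,1];fl=p+100*X-33*Z
f=grab_frame('scene')
for u,v in((74,64),(52,98),(70,97)):
    a,d=ray(f,90+u,150+v);t=((fl+16*Z-a)@Z)/(d@Z);q=a+d*t-fl;print((q@X).round(),(q@Y).round())
F=[]
for i in range(12):
    F.append(get_obs()['contact_force'][2]);grab_frame('side')
print(np.mean(F))
c=f['frame'][150:290,90:190]
print(c[56:74:2,74].tolist())
E
```

```text
88.0 37.0
174.0 -17.0
170.0 28.0
-2.2857212472972064
[[69, 70, 77], [83, 84, 91], [54, 62, 72], [89, 115, 137], [61, 77, 92], [59, 70, 83], [54, 54, 61], [56, 57, 64], [93, 96, 106]]
```

Request:
apply_moves(rows=[0.01,0,-0.011,0,0,0,0.02,0,-0.022,0,-0.1,0,0.027,0,-0.029,0,-0.22,0,0.027,0,-0.029,0,-0.35,0,0.027,0,-0.029,0,-0.475,0])

```text
time_s: 15.17
position: [408.2, -268.5, 254.4]
tcp_rot: [-0.368, -2.753, -0.067]
contact_force: [-0.5, 0.6, -2.0]
opening: 19.3
grasp_force: 61.3
```

Request:
apply_moves(rows=[0,0,0,0,-0.12,0,0,0,0,0,-0.24,0,0,0,0,0,-0.36,0,0,0,0,0,-0.474,0,0,0,0,0,-0.474,0])

```text
time_s: 15.58
position: [405.2, -268.4, 254.4]
tcp_rot: [0.419, 3.109, -0.002]
contact_force: [-0.3, -0.4, -1.8]
opening: 19.6
grasp_force: 61.3
```

```bash
python3 t.py; python3 c.py; python3 - <<'E'
from h import *
o=get_obs();M=R.from_rotvec(o['tcp_rot']).as_matrix();d=np.array([488,50,0])-o['position'];print((d@M)[:2])
E
```

```text
15.5833 [ 405.2 -268.4  254.4] [ 0.481  0.079  0.042  1.742 -0.004  1.316  1.826] tilt -0.2 tip [ 577. -316.  239.] lowcorner [ 577. -316.  207.]
[[-0.964  0.265  0.004]
 [ 0.265  0.964 -0.002]
 [-0.004 -0.001 -1.   ]]
...........................##................
.............................................
.............................................
.................................####........
.................####........................
.............................................
........#........................#####.....#.
........#.......................#######......
................................#######......
.......#.........................#####.......
.......#..........................##.........
.............................................
.............................................
......#......................................
.............................................
.............................................
.....#.......................................
.............................................
.............................#####...........
....#..............######...#######..........
..................#######..######............
..................#..........................
.............................................
.............................................
.............................................
................................##...........
.................##..........................
.............................................
.............................................
.............................................
.............................................
.............................................
.............................................
.............................................
[np.float64(-1.54), np.float64(-1.78), np.float64(-2.23), np.float64(-2.27)]
[  5.18447535 327.83630236]
```

Request:
apply_moves(rows=[0,0.015,0,0,0,0,0,0.045,0,0,0,0,0,0.08,0,0,0,0,0,0.118,0,0,0,0,0,0.155,0,0,0,0])

```text
time_s: 16.25
position: [448.9, -116.8, 253.0]
tcp_rot: [-0.415, -3.111, -0.0]
contact_force: [1.2, 0.8, -1.5]
opening: 19.3
grasp_force: 61.3
```

Request:
apply_moves(rows=[0.001,0.038,0.03,0,0,0,0.002,0.076,0.06,0,0,-0.01,0.003,0.114,0.09,0,0,-0.02,0.004,0.145,0.115,0,0,-0.03,0.005,0.165,0.135,0,0,-0.036])

```text
time_s: 16.67
position: [486.6, 40.8, 120.5]
tcp_rot: [-0.369, -3.118, -0.001]
contact_force: [1.2, -0.3, -1.3]
opening: 19.0
grasp_force: 61.4
```

Request:
apply_moves(rows=[0,0.006,0.008,0,0,0,0,0.008,0.02,0,0,0,0,0.008,0.03,0,0,0,0,0.008,0.03,0,0,0,0,0.008,0.03,0,0,0])

```text
time_s: 17.08
position: [487.4, 45.6, 91.1]
tcp_rot: [-0.372, -3.116, 0.001]
contact_force: [0.4, -0.5, -1.2]
opening: 19.1
grasp_force: 61.3
```

```bash
python3 t.py; python3 - <<'E'
from h import *
# check sieve attitude in hand: compare rear top corners by brightness edges -> save for numbers only
o=get_obs();M=R.from_rotvec(o['tcp_rot']).as_matrix();d=np.array([488,50,0])-o['position'];print((d@M)[:2])
E
```

```text
17.0833 [487.4  45.6  91.1] [ 0.076  0.262 -0.266  1.924  0.082  0.969  1.104] tilt 0.2 tip [660.   4.  75.] lowcorner [660.   4.  43.]
[[-0.972  0.236 -0.003]
 [ 0.236  0.972 -0.   ]
 [ 0.003 -0.001 -1.   ]]
[0.16582883 4.48774384]
```

Request:
apply_moves(rows=[0,0.002,0.008,0,0,0,0,0.004,0.017,0,0,0,0,0.004,0.024,0,0,0,0,0.004,0.03,0,0,0,0,0.004,0.03,0,0,0])

```text
time_s: 17.5
position: [487.5, 49.7, 60.3]
tcp_rot: [-0.371, -3.116, 0.001]
contact_force: [-0.9, 0.4, -2.4]
opening: 19.3
grasp_force: 61.3
```

Request:
apply_moves(rows=[0,0,0.001,0,0,0,0,0,0.002,0,0,0,0,0,0.003,0,0,0,0,0,0.004,0,0,0,0,0,0.004,0,0,0])

```text
time_s: 17.92
position: [488.5, 49.9, 57.8]
tcp_rot: [-0.372, -3.119, 0.0]
contact_force: [0.1, -0.7, -2.0]
opening: 19.0
grasp_force: 61.3
```

Request:
apply_moves(rows=[0,0,0.001,0,0,0,0,0,0.002,0,0,0,0,0,0.0025,0,0,0,0,0,0.0025,0,0,0,0,0,0.0025,0,0,0])

```text
time_s: 18.33
position: [488.6, 50.0, 55.4]
tcp_rot: [-0.371, -3.119, 0.0]
contact_force: [-1.5, 1.1, -0.4]
opening: 19.0
grasp_force: 61.6
```

```bash
python3 -c "
from h import *
F=[]
for i in range(5):
    F.append(get_obs()['contact_force']);grab_frame('side')
print(np.mean(F,0),get_obs()['position'])"
```

```text
[-0.8588064   0.22141664 -0.40399119] [488.54047075  50.02143536  55.36221393]
```

Weight is resting on the mat; release and rise.

Request:
apply_moves(rows=[0,0,0,0,0,0,0,0,0,0,0,0,0,0,0,0,0,0,0,0,0,0,0,0,0,0,0,0,0,0], jaw=1)

```text
time_s: 19.0
position: [488.6, 50.0, 55.4]
tcp_rot: [-0.372, -3.119, 0.0]
contact_force: [0.4, -0.5, 0.1]
opening: 78.3
grasp_force: 0.0
```

Request:
apply_moves(rows=[0,0,0,0,0,0,0,0,0,0,0,0,0,0,0,0,0,0,0,0,-0.01,0,0,0,0,0,-0.03,0,0,0])

```text
time_s: 19.42
position: [486.8, 49.8, 84.1]
tcp_rot: [-0.371, -3.114, 0.001]
contact_force: [0.2, 0.5, -0.6]
opening: 85.3
grasp_force: 0.0
```

Request:
apply_moves(rows=[0,0,-0.03,0,0,0,0,0,-0.06,0,0,0,0,0,-0.09,0,0,0,0,0,-0.11,0,0,0,0,0,-0.11,0,0,0])

```text
time_s: 19.83
position: [491.0, 50.5, 201.0]
tcp_rot: [0.37, 3.112, 0.003]
contact_force: [0.9, 0.8, 0.3]
opening: 85.4
grasp_force: 0.0
```

```bash
python3 - <<'E'
from h import *
import pickle
S,D=pickle.load(open('f.pkl','rb'))
f=grab_frame('scene');g=grab_frame('side')
for a,b,(x,y,w,h) in((S,f,(240,180,80,80)),(D,g,(210,185,120,85))):
    p=a['frame'][y:y+h,x:x+w].astype(np.float32).mean(2);q=b['frame'][y:y+h,x:x+w].astype(np.float32).mean(2)
    # walls only comparison: shift estimate
    print(cv2.phaseCorrelate(p,q,cv2.createHanningWindow((w,h),cv2.CV_32F)))
c=f['frame'][150:290,90:190];m=cv2.inRange(cv2.cvtColor(c,cv2.COLOR_BGR2HSV),(10,55,95),(20,125,255))
n,_,st,ce=cv2.connectedComponentsWithStats(m[40:120,10:85]);print([(s[4],k.round()) for s,k in zip(st[1:],ce[1:]) if s[4]>15])
E
python3 t.py
```

```text
((-0.008605283202356873, 0.2510751028721643), 0.39141972094774247)
((-0.08517946795626585, 0.04719173810020294), 0.6608745871649848)
[(np.int32(144), array([69., 23.])), (np.int32(95), array([61., 57.])), (np.int32(94), array([42., 59.]))]
19.9333 [489.   50.  196.7] [ 0.083  0.147 -0.275  1.802  0.043  1.196  1.129] tilt -0.1 tip [662.   8. 181.] lowcorner [662.   8. 149.]
[[-0.972  0.235  0.002]
 [ 0.235  0.972  0.   ]
 [-0.002  0.    -1.   ]]
```

```bash
python3 - <<'E'
from h import *
S=grab_frame('scene');g=grab_frame('side')
T=np.linalg.inv(np.array(g['cam_to_world']))
for u,v in((79,63),(52,99),(71,97)):
    for z in(25,60):
        w=np.array([*plane(S,90+u,150+v,z),z,1]);c=T@w
        q=cv2.projectPoints(np.array([[c[0],-c[1],-c[2]]]),np.zeros(3),np.zeros(3),g['mtx'],np.array(g['dist'],float))[0].ravel()
        print(w[:3].round(),q.round(),g['frame'][int(q[1]),int(q[0])])
c=g['frame'][130:205,305:420];m=cv2.inRange(cv2.cvtColor(c,cv2.COLOR_BGR2HSV),(8,45,60),(22,130,255))
n,_,st,ce=cv2.connectedComponentsWithStats(m);print([(s.tolist(),(k+[305,130]).round()) for s,k in zip(st[1:],ce[1:]) if s[4]>15])
E
```

```text
[ 493. -261.   25.] [374. 185.] [72 78 83]
[ 526. -255.   60.] [362. 168.] [69 72 75]
[ 596. -331.   25.] [351. 157.] [57 76 89]
[ 625. -321.   60.] [341. 142.] [72 74 79]
[ 601. -285.   25.] [340. 164.] [62 80 93]
[ 629. -278.   60.] [329. 149.] [19 16 17]
[([37, 0, 73, 31, 123], array([382., 143.])), ([26, 18, 22, 21, 245], array([343., 158.])), ([59, 47, 15, 9, 77], array([371., 180.]))]
```

```bash
python3 -c "
from station import *
print(job_done())"
```

```text
the job is handed in; nothing more can be done
None
```

The job is handed in: by my image and force checks, all four rings are in the dish, all three balls are in the basket, and the empty sieve is back flat on its cork mat with the arm clear; the judge's verdict was not reported.

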